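# Chuck the tall spool

## Task

Chuck the tallest of the three turned wooden spools: stand it upright in the middle of the bench chuck, between the three open jaws, and let go. Then swing the chuck's bar by its upright knob clockwise (seen from above) as far as it goes, so that the jaws grip the spool, and let go.

Things in the scene. Friction and masses are not known exactly. Their poses are not given: they have to be found in the camera images.
- spool_tall: the tallest of three loose turned wooden spools (the others: 55 and 40 mm); 70 mm tall, 42 mm in diameter at its foot (z 0 to 19 mm) and head (z 51 to 70 mm), 34 mm at the waist, about 50 g; stands upright on the bench at the start; origin at the centre of its underside, z up along its axis
- chuck: three-jaw steel bench chuck, fixed, axis upright: flange 140 mm across and 10 mm high, knurled sleeve 118 mm across, then a flat face 112 mm across, 46 mm above the bench, on which three jaws with cork tips, 16 mm wide, stand up to 69 mm above the bench. Origin on the axis at bench height, z up; its x axis points along the bar when the sleeve is at 0
- chuck_sleeve (a joint): turn of sleeve and bar about the chuck's axis, rad; 0 = open, grows clockwise from above, stop 1.25; starts at 0 to 0.2, stays where left (5 N at the knob, 9 N when gripping). Moves the jaws inward together 15 mm per rad: tips 36 mm from the axis at 0, 33 at 0.2, touching the tall spool's foot (21 mm) at 1.0; from there sprung jaws press up to 9 N each. They centre the spool
- bar_knob (a point): upright round wooden knob at the end of the bar, 120 mm from the chuck's axis; this point is on the knob's axis 80 mm above the bench. Knob 22 mm in diameter from z 64 to 88 mm, top at 98 mm; the bar below lies at z 19 to 29 mm. Pinch it from above or push it; it moves in a level circle about the chuck's axis and, pinched, can turn between the fingers, so the hand need not turn
- jaw0: one of the three jaws (they move alike); origin on the chuck's face 37 mm from the axis with the sleeve at 0, z up; the one that stands 60 degrees counter-clockwise from the chuck's x axis
Not all that is in view belongs to the job. What is shaped like the spool_tall but blue, purple or yellow is not meant.

How it is judged:
At the end, for the whole second after the job is handed in: The sleeve is turned past 1.12 rad (stop at 1.25); the tall spool stands upright within 10 degrees, head up, its foot on the chuck's face within 10 mm, within 5 mm of the chuck's axis (the jaws centre it), at rest, and the jaw presses on it with more than 2 N (value of joint chuck_sleeve above 1.12 rad and horizontal distance between spool_tall and chuck below 0.005 m and z of spool_tall in the frame of chuck between 0.04 and 0.056 m and angle between spool_tall's own z axis and vertical below 0.17 rad and contact force between jaw0 and spool_tall above 2 N and linear speed of spool_tall below 0.02 m/s); the robot touches nothing.
It also fails if it takes over 48 s, if anything falls off the work surface, if the arm or the gripper's body presses on something with over 40 N, if the wrist force passes 120 N, or if a joint passes its speed limit or range.

## Robot

A 6-joint arm with a two-finger parallel gripper is mounted at the origin on a cart in front of the work surface, level with it; the furniture and walls round the work are solid. World frame = base frame: x ahead of the robot, y to its left, z up, the work surface at z = 0. Lengths are in m, angles in rad, forces in N, time in s.
With the tool pointing down it reaches from about 0.325 to 0.925 m from the base axis. Payload 3.1 kg.
Tool frame: the origin (TCP) lies between the finger pads; the fingertips stand 22 mm ahead of it and the grasp point (between the pads) lies 3 mm ahead of it (manip.tip_extent is the distance from the TCP to the fingertips, in m); z points along the fingers, y is the line along which they close (so a half turn about z gives the same grasp; the last joint's range is limited). The gripper opens to 85 mm and grips with 20 to 120 N. Pads are 22 mm wide; open, the fingers measure 114 mm over their backs; the gripper's body (76 mm by 85 mm) begins 54 mm behind the grasp point. The pads swing forward as they close: fully open they stand 13 mm farther back than shut.
Start: joints at [-1.398, 0.217, 1.613, -0, 1.311, -0.112], TCP at [0.176, -0.6, 0.253] pointing down, gripper open.
Joint ranges: [-2.75, 2.75], [-0.78, 2.1], [0.31, 2.55], [-1.13, 4.27], [0.13, 2.63], [-2.58, 2.58]. Speed limits (rad/s): [2.79, 2.79, 3.14, 3.14, 3.14, 3.14].

## Interface

Orientations are given as a unit quaternion [x, y, z, w].
In Python, from rig import manip, eyes gives the robot as it stands.
- The arm moves only by the tool arm_command, never from a script. Its argument "commands" is a list of rows, each a list of 4 numbers: the shift along the tool's x, y, z scaled (see below), then the turn about the tool's z scaled (see below). A call has 1 to 8 rows; each row is the pose to reach, as a shift and turn from the pose commanded when the call began, along the tool's axes at that moment; what a row does not reach only later rows make up. The controller multiplies each number of a shift by 0.1 m and each number of a turn by 120 degrees. A row lasts 1/10 s, in which the tool goes at most 50 mm and 8.59 degrees, less where a joint would pass 70% of its speed; a pose out of reach is approached as far as the arm can. A call with a number of a shift or a turn outside -1 to 1 is refused whole. A call with a gripper value outside its range is refused whole. "fingers" is the opening, from 0 (shut) to 1 (fully open), set as the call begins (left out, the last holds). The fingers move at their own pace and stop on an object; the grip force is fixed at half the most. Time passes only in rows, so rows that repeat a pose let the fingers close. It gives the time, the measured TCP pose, the force, the opening and the grip force at its end, in the units of the state.
- manip.get_state(): the state, without advancing time (a new reading comes with each control period).
- eyes.get_image(name): name is "side" or "top" or "wrist"; returns a dict with "pixels" (480x640x3 uint8, red, green, blue), "fx", "fy", "cx", "cy" (pixels), "camera_from_world" (4x4, takes a point from world to camera coordinates); the wrist camera has in their place "T_tool_cam" (4x4, takes a point from camera to tool coordinates, whose origin is the TCP and whose axes are the flange's). Camera axes: x right, y down, z forward; pixel columns grow to the right and rows downward; lengths in m; the calibration is good to about 2 mm. The wrist camera is an equidistant fisheye: a pixel r from the principal point sees the ray r / f radians off the axis. A picture is of the moment at which its call begins: read the wrist's pose just before it. There is no depth.
- manip.job_done(): hands the job in; it is judged then, once.
The state is a dict: "clock": time; "qpos": joint angles; "qvel": joint speeds; "effort": joint torques, N m; "tcp_pos": TCP position; "eef_rot": TCP orientation; "contact_force": force on the tool from outside, world axes, zero at the start; "wrist_torque": the same for the moment, N m; "finger_gap": finger opening in m; "finger_force": force on a finger pad.
Only numpy, scipy, OpenCV 4.12 (cv2) and the standard library are available. Lean on these libraries where they do the work, as an engineer would, in place of code of your own. Each camera call takes 0.05 s, during which the arm holds its last target. There are 200 camera calls.

## Working session

There is one attempt and no reset: what is moved stays moved. The work goes in short steps, Python scripts to look and compute and a tool call to move; the robot and the scene stay as the last step left them, time stands still between calls to the robot, and variables do not carry over. Pictures are saved under pics/ and viewed, at most 12 in all, crops included, and the job is handed in when it is done.

Besides the shell and the picture viewer there is one more tool, called as name(argument=value, ...), one argument or row to a line, values as JSON. arm_command: Moves the arm, as the interface text tells. Its arguments: {"type":"object","properties":{"commands":{"type":"array"},"fingers":{"type":"number"}},"required":["commands"]}

```bash
ls; mkdir -p pics; cat > h.py <<'E'
import numpy as np, cv2
from rig import manip, eyes
from scipy.spatial.transform import Rotation as R
def save(name,fn):
    s=manip.get_state(); im=eyes.get_image(name)
    cv2.imwrite('pics/'+fn,im['pixels'][:,:,::-1])
    np.savez('pics/'+fn+'.npz',**{k:np.array(v) for k,v in im.items()},tcp=s['tcp_pos'],rot=s['eef_rot'])
def ray(fn,u,v):
    d=np.load('pics/'+fn+'.npz'); x=(u-d['cx'])/d['fx'];y=(v-d['cy'])/d['fy']
    if 'camera_from_world' in d:
        M=np.linalg.inv(d['camera_from_world']); r=np.array([x,y,1.])
    else:
        th=np.hypot(x,y); r=np.array([*(np.array([x,y])/max(th,1e-9)*np.sin(th)),np.cos(th)])
        T=np.eye(4);T[:3,:3]=R.from_quat(d['rot']).as_matrix();T[:3,3]=d['tcp']; M=T@d['T_tool_cam']
    return M[:3,3],M[:3,:3]@r
def atz(fn,u,v,z):
    o,r=ray(fn,u,v); return o+r*(z-o[2])/r[2]
def proj(fn,p):
    d=np.load('pics/'+fn+'.npz'); p=np.append(p,1)
    if 'camera_from_world' in d:
        c=d['camera_from_world']@p; return d['fx']*c[0]/c[2]+d['cx'],d['fy']*c[1]/c[2]+d['cy']
    T=np.eye(4);T[:3,:3]=R.from_quat(d['rot']).as_matrix();T[:3,3]=d['tcp']
    c=np.linalg.inv(T@d['T_tool_cam'])@p; th=np.arctan2(np.hypot(c[0],c[1]),c[2]); n=np.hypot(c[0],c[1])
    return d['fx']*th*c[0]/n+d['cx'],d['fy']*th*c[1]/n+d['cy']
E
python3 - <<'E'
from h import *
save('top','top0.png');save('side','side0.png')
print(manip.get_state(),manip.tip_extent)
E
```

```text
pics
{'clock': 0.1, 'qpos': array([-1.39819029e+00,  2.17720961e-01,  1.61479614e+00, -3.09796108e-05,
        1.31131491e+00, -1.12192335e-01]), 'qvel': array([ 0.0007223 , -0.001722  , -0.0037986 , -0.00052781, -0.00068155,
       -0.00016529]), 'effort': array([-3.50553346e-04, -3.98075366e+01, -3.04969954e+01, -1.18057810e-04,
        4.26744475e-03, -9.46157371e-06]), 'tcp_pos': array([ 0.175499  , -0.59912365,  0.25206087]), 'eef_rot': array([ 9.89877170e-01,  1.41922284e-01, -4.87768095e-05, -1.11871645e-03]), 'contact_force': array([0.67835   , 0.14673039, 0.42966865]), 'wrist_torque': array([-0.02916508, -0.00683476, -0.01167015]), 'finger_force': 0.0, 'finger_gap': 0.08527504403730989} 0.022
```

View pics/top0.png

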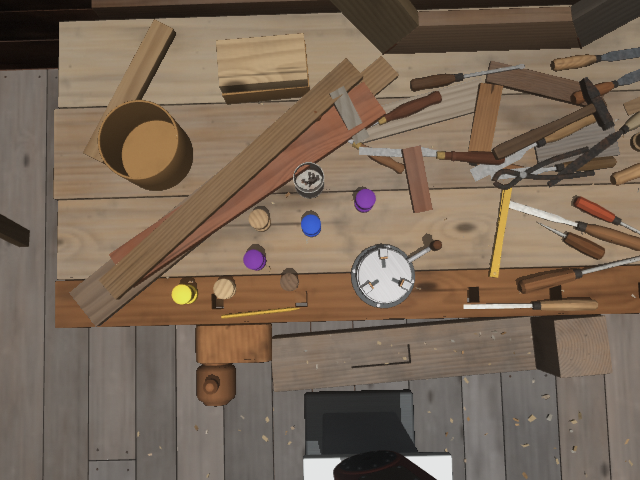

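View pics/side0.png

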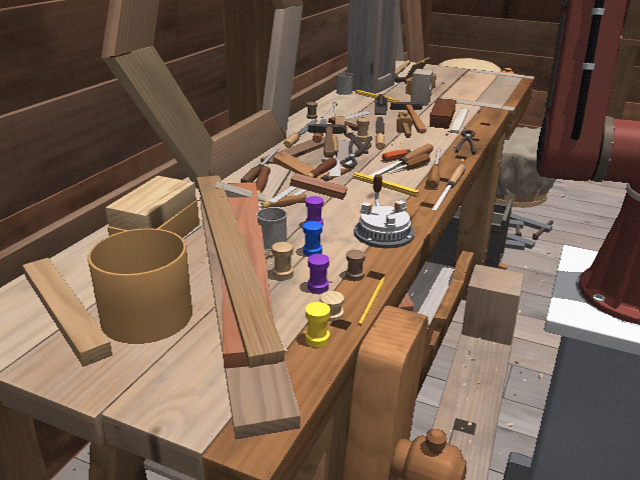

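```bash
python3 - <<'E'
from h import *
a=cv2.imread('pics/side0.png')[185:355,240:430]; b=cv2.imread('pics/top0.png')[195:315,210:450]
a=cv2.resize(a,None,fx=3,fy=3,interpolation=2); b=cv2.resize(b,(570,285),interpolation=2)
cv2.imwrite('pics/c0.png',np.vstack([a[:,:],b])[:,:] if 0 else cv2.resize(np.vstack([a,b]),(420,586)))
cv2.imwrite('pics/c0.png',np.hstack([cv2.resize(a,(400,358)),cv2.resize(b,(400,200)) if 0 else cv2.copyMakeBorder(cv2.resize(b,(400,200)),0,158,0,0,0)]))
for n,u,v in [('A',260,217),('B',224,287),('C',289,279)]:
    for z in(0.07,.055,.04): print(n,z,atz('top0.png',u,v,z).round(4))
for z in (0.046,.07):print('chuck',atz('top0.png',385,276,z).round(4))
print('knob',atz('top0.png',436,244,.098).round(4))
for n,t,b in [('A',(283,245),(283,275)),('B',(332,296),(332,314)),('C',(355,252),(355,276))]:
    print(n,atz('side0.png',*b,0).round(4))
for n,p in [('A',atz('top0.png',260,217,.07)),('B',atz('top0.png',224,287,.055)),('C',atz('top0.png',289,279,.04))]:
    print(n,[np.round(proj('side0.png',[p[0],p[1],z])) for z in (0,.04,.055,.07)])
d=np.load('pics/top0.png.npz');print(np.linalg.inv(d['camera_from_world']).round(3),d['fx'])
E
```

```text
A 0.07 [0.6648 0.2342 0.07  ]
A 0.055 [0.6667 0.2358 0.055 ]
A 0.04 [0.6686 0.2373 0.04  ]
B 0.07 [0.52   0.3121 0.07  ]
B 0.055 [0.5202 0.3146 0.055 ]
B 0.04 [0.5203 0.3171 0.04  ]
C 0.07 [0.5331 0.1761 0.07  ]
C 0.055 [0.5334 0.177  0.055 ]
C 0.04 [0.5337 0.1779 0.04  ]
chuck [ 0.5346 -0.0261  0.046 ]
chuck [ 0.5341 -0.0236  0.07  ]
knob [ 0.5958 -0.1267  0.098 ]
A [0.6601 0.2367 0.    ]
B [0.5144 0.3177 0.    ]
C [0.5253 0.176  0.    ]
A [array([282., 274.]), array([281., 257.]), array([281., 251.]), array([281., 244.])]
B [array([330., 312.]), array([330., 294.]), array([330., 288.]), array([331., 281.])]
C [array([351., 275.]), array([352., 259.]), array([352., 252.]), array([352., 246.])]
[[-0.026 -0.996  0.082  0.506]
 [-1.     0.027  0.015  0.105]
 [-0.017 -0.082 -0.997  1.308]
 [ 0.     0.     0.     1.   ]] 594.1274546840973
```

View pics/c0.png

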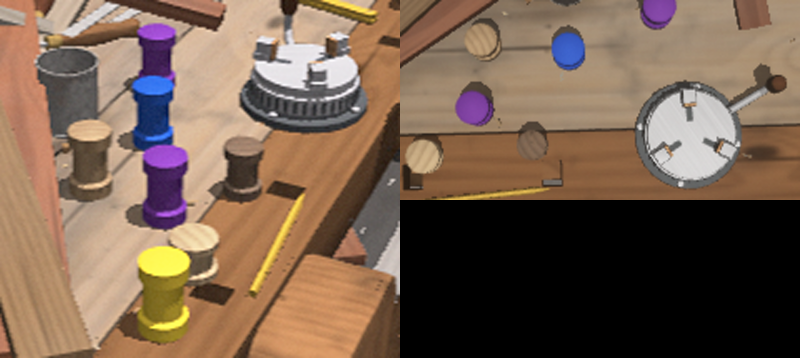

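The three loose spools are A wood side(283,260)/top(260,217), B pale side(332,303)/top(224,287) and C dark side(355,264)/top(289,279). Their projected heights come out at about 70, 40 and 55 mm, so A is the tall one. The crop confirms A is natural wood and standing upright. The chuck is at top(385,276) and the knob at (436,244). I'll move now and stop over the chuck to look.

arm_command(
  commands=[
    [1,-0.94,0,0],
    [1,-0.94,0,0],
    [1,-0.94,0,0],
  ],
  fingers=1,
)

```text
clock: 0.4
tcp_pos: [0.2458, -0.4789, 0.2522]
eef_rot: [0.99, 0.142, 0.0, -0.001]
contact_force: [0.3, 0.4, 0.7]
finger_gap: 0.0855
finger_force: 0.0
```

arm_command(
  commands=[
    [1,-0.94,0,0],
    [1,-0.94,0,0],
    [1,-0.94,0,0],
  ],
)

```text
clock: 0.7
tcp_pos: [0.3154, -0.3604, 0.2526]
eef_rot: [0.99, 0.142, 0.0, -0.001]
contact_force: [0.4, 0.0, 0.1]
finger_gap: 0.0852
finger_force: 0.0
```

arm_command(
  commands=[
    [1,-0.94,0,0],
    [1,-0.94,0,0],
    [1,-0.94,0,0],
  ],
)

```text
clock: 1.0
tcp_pos: [0.3848, -0.2422, 0.2529]
eef_rot: [0.99, 0.142, 0.0, -0.0]
contact_force: [0.3, -0.4, -0.5]
finger_gap: 0.0857
finger_force: 0.0
```

arm_command(
  commands=[
    [1,-0.94,0,0],
    [1,-0.94,0,0],
    [1,-0.94,0,0],
    [1,-0.94,0,0],
    [1,-0.94,0,0],
    [1,-0.94,0,0],
  ],
)

```text
clock: 1.6
tcp_pos: [0.4533, -0.1272, 0.2529]
eef_rot: [0.99, 0.142, -0.001, 0.0]
contact_force: [0.6, -0.2, 0.1]
finger_gap: 0.085
finger_force: 0.0
```

```bash
python3 - <<'E'
from h import *
save('wrist','w1.png')
s=manip.get_state();print(s['clock'],s['tcp_pos'],s['eef_rot'],s['contact_force'])
for p in [(.535,-.025,.046),(.596,-.127,.098),(.665,.234,.07)]: print(proj('w1.png',np.array(p)))
d=np.load('pics/w1.png.npz');print(d['T_tool_cam'].round(3),d['fx'])
E
```

```text
1.65 [ 0.45326873 -0.12750397  0.25301926] [ 9.89982434e-01  1.41190102e-01 -3.67346111e-04  3.72837110e-05] [ 0.06799137 -0.35688344 -0.53241419]
(np.float64(227.57620895919388), np.float64(94.3927580951248))
(np.float64(368.5960151830972), np.float64(48.77116275389133))
(np.float64(34.222015251972095), np.float64(-57.02793929822508))
[[ 0.    -0.945 -0.328  0.085]
 [ 1.     0.    -0.    -0.   ]
 [ 0.    -0.328  0.945 -0.12 ]
 [ 0.     0.     0.     1.   ]] 371.64829954431775
```

View pics/w1.png

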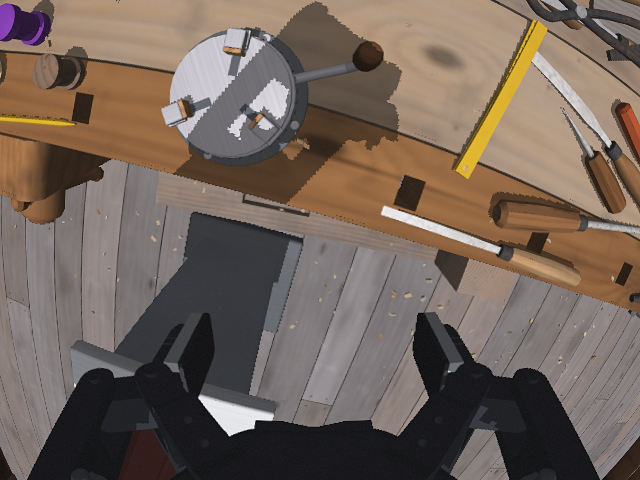

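Here the chuck face is centred near (233,93) and the knob top is at (370,55), both close to the prediction. I'll carry on to spool A.

arm_command(
  commands=[
    [1,-0.96,0,0],
    [1,-0.96,0,0],
    [1,-0.96,0,0],
  ],
)

```text
clock: 1.95
tcp_pos: [0.5236, -0.0064, 0.2535]
eef_rot: [0.99, 0.14, 0.0, -0.0]
contact_force: [0.9, -0.4, 0.3]
finger_gap: 0.0852
finger_force: 0.0
```

arm_command(
  commands=[
    [1,-0.96,0,0],
    [1,-0.96,0,0],
    [1,-0.96,0,0],
  ],
)

```text
clock: 2.25
tcp_pos: [0.593, 0.1145, 0.2532]
eef_rot: [0.99, 0.141, 0.0, -0.0]
contact_force: [0.2, -1.0, 0.2]
finger_gap: 0.0852
finger_force: 0.0
```

arm_command(
  commands=[
    [1,-0.96,0,0],
    [1,-0.96,0,0],
    [1,-0.96,0,0],
    [1,-0.96,0,0],
    [1,-0.96,0,0],
    [1,-0.96,0,0],
  ],
)

```text
clock: 2.85
tcp_pos: [0.6607, 0.232, 0.2529]
eef_rot: [0.99, 0.141, -0.001, 0.0]
contact_force: [0.1, -0.4, 0.0]
finger_gap: 0.0849
finger_force: 0.0
```

```bash
python3 - <<'E'
from h import *
save('wrist','w2.png')
s=manip.get_state();print(s['clock'],s['tcp_pos'],s['eef_rot'],s['contact_force'])
for p in [(.665,.234,.07)]: print(proj('w2.png',np.array(p)))
P=np.array([atz('w1.png',*q,.046)[:2] for q in [(170,95),(232,158),(295,95),(187,142),(281,136)]])
A=np.c_[2*P,np.ones(5)];c=np.linalg.lstsq(A,(P**2).sum(1),rcond=None)[0];print('chuck',c[:2],np.sqrt(c[2]+c[0]**2+c[1]**2))
print('knob',atz('w1.png',370,54,.098))
E
```

```text
2.9 [0.66067282 0.23192544 0.25326176] [ 9.90044346e-01  1.40755079e-01 -3.63341969e-04  2.61430952e-04] [0.2192343  0.18826442 0.32628903]
(np.float64(312.5683351062881), np.float64(213.00522801457583))
chuck [ 0.53457199 -0.02772658] 0.05711022002650489
knob [ 0.59247422 -0.12910276  0.098     ]
```

View pics/w2.png

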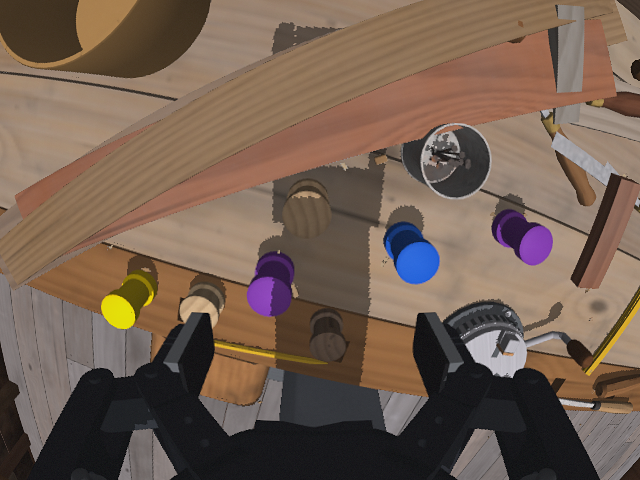

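```bash
python3 - <<'E'
from h import *
p=atz('w2.png',307,214,.07);s=manip.get_state();print(p)
d=np.array([*p[:2],.0595])-s['tcp_pos']; print(d,R.from_quat(s['eef_rot']).inv().apply(d))
E
```

```text
[0.66285671 0.23827135 0.07      ]
[ 0.00218389  0.00634591 -0.19376176] [ 0.00401967 -0.00556628  0.19375634]
```

The tall spool's head is at (307,214) in the wrist view, about 5 mm from the tool axis. Going down to grip the head.

arm_command(
  commands=[
    [0.04,-0.04,0.5,0],
    [0.04,-0.04,1,0],
    [0.04,-0.04,1,0],
  ],
)

```text
clock: 3.2
tcp_pos: [0.657, 0.2357, 0.1439]
eef_rot: [0.99, 0.141, -0.009, 0.001]
contact_force: [-1.5, -0.6, -1.8]
finger_gap: 0.0854
finger_force: 0.0
```

arm_command(
  commands=[
    [0,0,0.3,0],
    [0,0,0.6,0],
    [0,0,0.91,0],
    [0,0,0.91,0],
    [0,0,0.91,0],
  ],
)

```text
clock: 3.7
tcp_pos: [0.6642, 0.2385, 0.0641]
eef_rot: [0.99, 0.141, 0.0, -0.0]
contact_force: [0.4, -0.7, 0.4]
finger_gap: 0.085
finger_force: 0.0
```

arm_command(
  commands=[
    [0,0,0,0],
    [0,0,0,0],
    [0,0,0,0],
    [0,0,0,0],
    [0,0,0,0],
    [0,0,0,0],
    [0,0,0,0],
    [0,0,0,0],
  ],
  fingers=0,
)

```text
clock: 4.5
tcp_pos: [0.6652, 0.2396, 0.0648]
eef_rot: [0.99, 0.142, 0.002, -0.0]
contact_force: [-0.4, -0.6, 6.7]
finger_gap: 0.0388
finger_force: 60.5
```

arm_command(
  commands=[
    [0,0,-0.2,0],
    [0,0,-0.5,0],
    [0,0,-0.9,0],
    [0,0,-0.9,0],
    [0,0,-0.9,0],
  ],
)

```text
clock: 5.0
tcp_pos: [0.6646, 0.2394, 0.1543]
eef_rot: [0.99, 0.142, 0.002, -0.0]
contact_force: [-0.3, 0.5, -2.0]
finger_gap: 0.0384
finger_force: 60.5
```

```bash
python3 - <<'E'
from h import *
save('wrist','w3.png');save('side','s3.png')
s=manip.get_state();print(s['clock'],s['tcp_pos'],s['finger_gap'],s['finger_force'],s['contact_force'])
u,v=map(int,proj('s3.png',s['tcp_pos']));im=cv2.imread('pics/s3.png');print(u,v)
c=cv2.resize(im[v-60:v+60,u-60:u+60],(400,400),interpolation=2)
w=cv2.resize(cv2.imread('pics/w3.png')[100:400,170:470],(400,400))
cv2.imwrite('pics/c3.png',np.hstack([c,w]))
E
```

```text
5.1 [0.66239965 0.23880704 0.1507166 ] 0.038465798555657425 60.48167177243158 [-0.59662151 -0.7378636  -1.12378926]
280 209
```

View pics/c3.png

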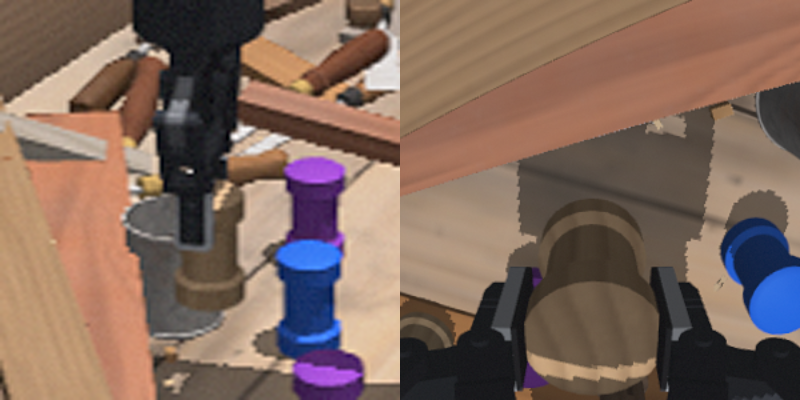

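The spool is held upright by the head, with the head's top centre near wrist pixel (315,344).

```bash
python3 - <<'E'
from h import *
d=np.load('pics/w3.png.npz');t=d['tcp'];Rt=R.from_quat(d['rot'])
p=atz('w3.png',315,344,t[2]+.0055);print(p,Rt.inv().apply(p-t))
f=atz('w3.png',(593-400)*.75+170,100+.75*255,t[2]+.0055-.07+.019);print(f,Rt.inv().apply(f-t))
g=np.array([.5345,-.0265,.20]);print('go',Rt.inv().apply(g-t))
E
```

```text
[0.66896796 0.24029402 0.15984757] [ 0.00445606  0.00038456 -0.00548434]
[0.66576997 0.23925135 0.10884757] [0.00091497 0.00047906 0.04550356]
go [-0.19944653  0.21862507 -0.04632202]
```

arm_command(
  commands=[
    [0,0,-0.45,0],
    [-0.35,0.35,-0.45,0],
    [-0.7,0.7,-0.45,0],
    [-1,1,-0.45,0],
    [-1,1,-0.45,0],
  ],
)

```text
clock: 5.6
tcp_pos: [0.5911, 0.111, 0.1937]
eef_rot: [0.99, 0.14, -0.005, 0.001]
contact_force: [0.1, 0.9, -0.6]
finger_gap: 0.0385
finger_force: 60.5
```

arm_command(
  commands=[
    [-0.35,0.35,0,0],
    [-0.7,0.7,0,0],
    [-1,1,0,0],
    [-1,1,0,0],
  ],
)

```text
clock: 6.0
tcp_pos: [0.5247, -0.0119, 0.195]
eef_rot: [0.99, 0.14, -0.003, -0.0]
contact_force: [-0.7, 1.5, -0.3]
finger_gap: 0.0387
finger_force: 60.6
```

arm_command(
  commands=[
    [-0.02,0.18,0,0],
    [-0.02,0.18,0,0],
    [-0.02,0.18,0,0],
    [-0.02,0.18,0,0],
    [-0.02,0.18,0,0],
    [-0.02,0.18,0,0],
  ],
)

```text
clock: 6.6
tcp_pos: [0.531, -0.0261, 0.1972]
eef_rot: [0.99, 0.142, -0.0, -0.0]
contact_force: [0.0, 0.4, 0.2]
finger_gap: 0.0388
finger_force: 60.6
```

```bash
python3 - <<'E'
from h import *
save('wrist','w4.png');save('top','t4.png');save('side','s4.png')
d=np.load('pics/w4.png.npz');t=d['tcp'];Rt=R.from_quat(d['rot']);s=manip.get_state();print(s['clock'],t)
print('go',Rt.inv().apply(np.array([.5345,-.0265,.2])-t))
cv2.imwrite('pics/c4.png',np.hstack([cv2.resize(cv2.imread('pics/w4.png')[150:450,170:470],(400,400)),cv2.resize(cv2.imread('pics/s4.png')[130:260,320:450],(400,400),interpolation=2)]))
E
```

```text
6.75 [ 0.53098742 -0.0261243   0.19718102]
go [ 0.00326355  0.00135025 -0.00281994]
```

View pics/c4.png

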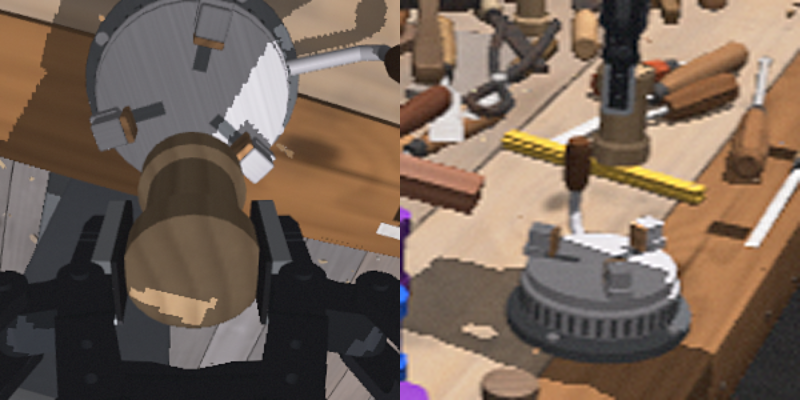

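The spool hangs just above the chuck, and its column (about 314 px) matches the chuck's. The face spans crop columns 92–290, centred near row 75.

```bash
python3 - <<'E'
from h import *
d=np.load('pics/w4.png.npz');t=d['tcp'];Rt=R.from_quat(d['rot'])
for r in (70,75,80,85):
  p=atz('w4.png',170+.75*191,150+.75*r,.046);print(p,Rt.inv().apply(p-t))
p=atz('w4.png',314,345,t[2]+.0055);print('head',p,Rt.inv().apply(p-t))
for z in(.046,.069):print(proj('w4.png',[.5345,-.0265,z]))
# predicted rim and jaws in crop px
for a in range(0,360,45): 
  q=proj('w4.png',[.5345+.056*np.cos(np.radians(a)),-.0265+.056*np.sin(np.radians(a)),.046]); print(a,((q[0]-170)/.75).round(),((q[1]-150)/.75).round())
E
```

```text
[ 0.55143145 -0.0197849   0.046     ] [ 0.02142985 -0.00027583  0.15117716]
[ 0.54865257 -0.02060218  0.046     ] [ 0.01853328 -0.00027537  0.15117769]
[ 0.54585997 -0.0214235   0.046     ] [ 0.01562241 -0.00027492  0.15117823]
[ 0.54305297 -0.02224905  0.046     ] [ 0.01269653 -0.00027445  0.15117877]
head [ 0.53483686 -0.0250078   0.20268102] [ 4.00704720e-03  1.28848550e-05 -5.50074186e-03]
(np.float64(315.4327398560157), np.float64(225.66606013837148))
(np.float64(315.6053399833149), np.float64(235.05997676433182))
0 223.0 7.0
45 145.0 15.0
90 100.0 75.0
135 111.0 144.0
180 168.0 185.0
225 238.0 178.0
270 285.0 127.0
315 281.0 56.0
```

```bash
python3 - <<'E'
from h import *
P=np.array([atz('w4.png',170+.75*u,150+.75*v,.0575)[:2] for u,v in [(208,42),(128,125),(243,143)]])
c=np.linalg.solve(2*(P[1:]-P[0]),(P[1:]**2).sum(1)-(P[0]**2).sum());print(P,c,np.linalg.norm(P-c,axis=1))
k=c+0
print([np.degrees(np.arctan2(*(p-c)[::-1])) for p in P])
print(P.mean(0))
E
```

```text
[[ 0.57125846 -0.02336106]
 [ 0.51393543  0.0059473 ]
 [ 0.52183151 -0.05919202]] [ 0.5344647  -0.02461241] [0.03681503 0.03681503 0.03681503]
[np.float64(1.947870369913026), np.float64(123.89223479003752), np.float64(-110.06908202103138)]
[ 0.53567514 -0.02553526]
```

The jaw tips put the chuck axis at (0.5347,-0.0255), and the head is at (0.5348,-0.025). Lowering.

arm_command(
  commands=[
    [0,0,0.25,0],
    [0,0,0.5,0],
    [0,0,0.7,0],
    [0,0,0.84,0],
    [0,0,0.84,0],
    [0,0,0.84,0],
    [0,0,0.84,0],
  ],
)

```text
clock: 7.45
tcp_pos: [0.5318, -0.0271, 0.1144]
eef_rot: [0.99, 0.142, 0.001, 0.0]
contact_force: [0.7, -0.0, -0.7]
finger_gap: 0.0387
finger_force: 61.1
```

```bash
python3 - <<'E'
from h import *
save('side','s5.png');save('wrist','w5.png')
cv2.imwrite('pics/c5.png',np.hstack([cv2.resize(cv2.imread('pics/w5.png')[150:450,170:470],(400,400)),cv2.resize(cv2.imread('pics/s5.png')[130:260,320:450],(400,400),interpolation=2)]))
s=manip.get_state();print(s['tcp_pos'],s['contact_force'])
E
```

```text
[ 0.53178349 -0.02707343  0.11437491] [0.50062496 0.69213414 0.38693936]
```

View pics/c5.png

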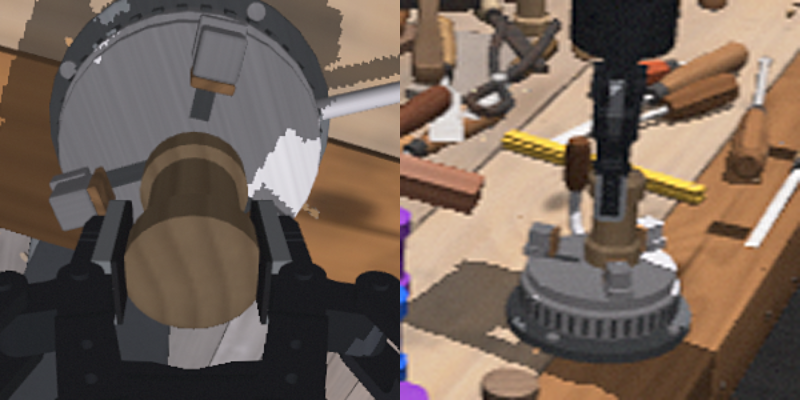

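The foot sits between the open jaws, roughly centred. I'll lower the last few mm and release.

arm_command(
  commands=[
    [0.01,0,0.03,0],
    [0.01,0,0.03,0],
    [0.01,0,0.03,0],
  ],
)

```text
clock: 7.85
tcp_pos: [0.5321, -0.0267, 0.1105]
eef_rot: [0.99, 0.142, 0.0, 0.0]
contact_force: [0.7, -0.4, 0.4]
finger_gap: 0.0384
finger_force: 61.2
```

arm_command(
  commands=[
    [0,0,0,0],
    [0,0,0,0],
    [0,0,0,0],
    [0,0,0,0],
    [0,0,0,0],
    [0,0,0,0],
    [0,0,0,0],
  ],
  fingers=1,
)

```text
clock: 8.55
tcp_pos: [0.5319, -0.0266, 0.1103]
eef_rot: [0.99, 0.142, -0.0, -0.0]
contact_force: [-0.3, -0.1, 0.1]
finger_gap: 0.0855
finger_force: 0.0
```

arm_command(
  commands=[
    [0,0,-0.25,0],
    [0,0,-0.5,0],
    [0,0,-0.8,0],
    [0,0,-1,0],
    [0,0,-1,0],
    [0,0,-1,0],
    [0,0,-1,0],
  ],
)

```text
clock: 9.25
tcp_pos: [0.5307, -0.0264, 0.2084]
eef_rot: [0.99, 0.142, -0.002, -0.001]
contact_force: [0.0, 0.0, -0.2]
finger_gap: 0.0853
finger_force: 0.0
```

```bash
python3 - <<'E'
from h import *
save('side','s6.png');save('wrist','w6.png')
cv2.imwrite('pics/c6.png',np.hstack([cv2.resize(cv2.imread('pics/w6.png')[50:450,140:540],(400,400)),cv2.resize(cv2.imread('pics/s6.png')[130:260,320:450],(400,400),interpolation=2)]))
s=manip.get_state();print(s['clock'],s['tcp_pos'],s['contact_force'])
print('go knob',R.from_quat(s['eef_rot']).inv().apply(np.array([.594,-.128,.2])-s['tcp_pos']),proj('w6.png',[.594,-.128,.098]))
E
```

```text
9.35 [ 0.53068669 -0.02643811  0.20824915] [ 0.3805247   0.00119188 -0.15410784]
go knob [0.03226226 0.11527064 0.00795405] (np.float64(482.96674852578917), np.float64(202.9840724106118))
```

View pics/c6.png

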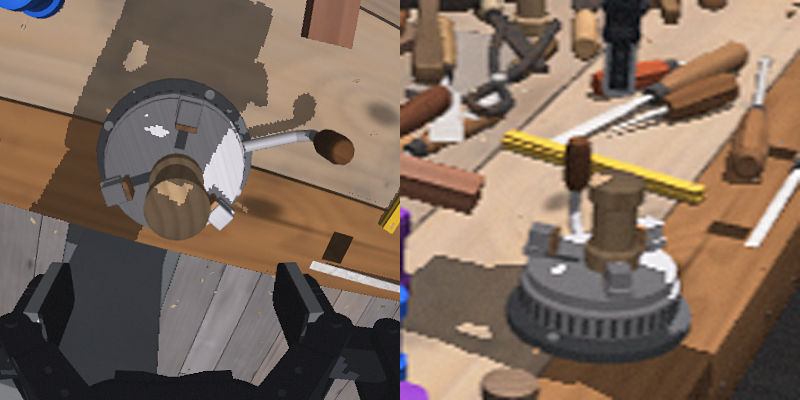

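The spool stands released in the chuck, and the knob top at wrist (482,199) is within about 4 px of the prediction. Next I'll go over the knob.

arm_command(
  commands=[
    [0.15,0.35,0,0],
    [0.3,0.7,0,0],
    [0.34,1,0,0],
    [0.34,1,0,0],
  ],
  fingers=0.6,
)

```text
clock: 9.75
tcp_pos: [0.5936, -0.1162, 0.209]
eef_rot: [0.99, 0.14, -0.0, 0.0]
contact_force: [-0.3, 0.3, -0.6]
finger_gap: 0.0514
finger_force: 0.0
```

arm_command(
  commands=[
    [0,0.15,0.2,0],
    [0,0.15,0.5,0],
    [0,0.15,0.5,0],
    [0,0.15,0.5,0],
    [0,0.15,0.5,0],
  ],
)

```text
clock: 10.25
tcp_pos: [0.5974, -0.1271, 0.1615]
eef_rot: [0.99, 0.142, 0.001, 0.0]
contact_force: [-0.2, -0.5, 0.3]
finger_gap: 0.0513
finger_force: 0.0
```

```bash
python3 - <<'E'
from h import *
save('wrist','w7.png')
s=manip.get_state();print(s['clock'],s['tcp_pos'],s['contact_force'],s['finger_gap'])
print(R.from_quat(s['eef_rot']).inv().apply(np.array([.5945,-.128,.08])-s['tcp_pos']),proj('w7.png',[.5945,-.128,.098]))
cv2.imwrite('pics/c7.png',cv2.imread('pics/w7.png')[150:450,120:520])
E
```

```text
10.3 [ 0.59777301 -0.12721854  0.16197857] [-0.16485751  0.26205161  0.99638058] 0.051640873492093585
[-0.0035381  -0.00028292  0.0819708 ] (np.float64(313.7936300330945), np.float64(283.0690928444121))
```

View pics/c7.png

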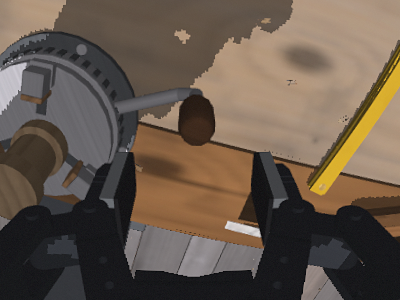

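The knob is at (318,272), centred between the fingers. I'll go down, pinch it and plan the arc.

arm_command(
  commands=[
    [0.02,0.02,0.3,0],
    [0.02,0.02,0.6,0],
    [0.02,0.02,0.82,0],
    [0.02,0.02,0.82,0],
    [0.02,0.02,0.82,0],
  ],
)

```text
clock: 10.8
tcp_pos: [0.6001, -0.1288, 0.0795]
eef_rot: [0.99, 0.142, 0.001, 0.0]
contact_force: [0.4, -0.6, -0.5]
finger_gap: 0.0509
finger_force: 0.0
```

arm_command(
  commands=[
    [0,0,0,0],
    [0,0,0,0],
    [0,0,0,0],
    [0,0,0,0],
    [0,0,0,0],
    [0,0,0,0],
  ],
  fingers=0,
)

```text
clock: 11.4
tcp_pos: [0.6007, -0.1281, 0.081]
eef_rot: [0.99, 0.142, 0.001, -0.0]
contact_force: [-2.4, 2.8, 6.4]
finger_gap: 0.0202
finger_force: 58.9
```

```bash
python3 - <<'E'
from h import *
s=manip.get_state();t=s['tcp_pos'];print(s['clock'],t,s['contact_force'],s['finger_gap'],s['finger_force'])
C=np.array([.5347,-.0258]);v=t[:2]-C;a=np.arctan2(v[1],v[0]);print(np.hypot(*v),np.degrees(a))
Rt=R.from_quat(s['eef_rot']).inv()
for x in np.arange(.1,1.31,.1):
  b=a-x;print(x.round(2),(Rt.apply(np.array([*(C+.12*np.array([np.cos(b),np.sin(b)])-t[:2]),0]))[:2]*10).round(3))
E
```

```text
11.4 [ 0.60067771 -0.12806124  0.08101855] [-2.37159691  2.76595224  6.35853177] 0.020189693432531464 58.85303472925443
0.12169806531377461 -57.17038212485119
0.1 [-0.121  0.012]
0.2 [-0.24   0.029]
0.3 [-0.36   0.033]
0.4 [-0.48   0.026]
0.5 [-0.598  0.007]
0.6 [-0.714 -0.024]
0.7 [-0.826 -0.067]
0.8 [-0.934 -0.12 ]
0.9 [-1.035 -0.184]
1.0 [-1.13  -0.258]
1.1 [-1.217 -0.34 ]
1.2 [-1.295 -0.431]
1.3 [-1.364 -0.53 ]
```

arm_command(
  commands=[
    [-0.06,0.01,0,0],
    [-0.12,0.02,0,0],
    [-0.18,0.03,0,0],
    [-0.24,0.03,0,0],
    [-0.3,0.03,0,0],
    [-0.36,0.03,0,0],
    [-0.42,0.03,0,0],
    [-0.48,0.03,0,0],
  ],
)

```text
clock: 12.2
tcp_pos: [0.5583, -0.1429, 0.081]
eef_rot: [0.99, 0.14, 0.006, -0.001]
contact_force: [6.4, 11.1, 1.8]
finger_gap: 0.0203
finger_force: 60.0
```

arm_command(
  commands=[
    [-0.06,-0.01,0,0],
    [-0.12,-0.02,0,0],
    [-0.18,-0.03,0,0],
    [-0.23,-0.05,0,0],
    [-0.29,-0.07,0,0],
    [-0.34,-0.09,0,0],
    [-0.34,-0.09,0,0],
  ],
)

```text
clock: 12.9
tcp_pos: [0.523, -0.1445, 0.081]
eef_rot: [0.99, 0.14, 0.005, -0.001]
contact_force: [6.7, 7.7, 1.4]
finger_gap: 0.0197
finger_force: 58.8
```

```bash
python3 - <<'E'
from h import *
s=manip.get_state();t=s['tcp_pos'];print(s['clock'],t,s['contact_force'],s['finger_gap'])
C=np.array([.5347,-.0258]);v=t[:2]-C;a=np.arctan2(v[1],v[0]);print(np.hypot(*v),np.degrees(a),np.radians(-57.2)-a)
Rt=R.from_quat(s['eef_rot']).inv()
for x in np.arange(.05,.61,.05):
  b=a-x;print(x.round(2),(Rt.apply(np.array([*(C+.12*np.array([np.cos(b),np.sin(b)])-t[:2]),0]))[:2]*10).round(3))
E
```

```text
12.9 [ 0.52299095 -0.14445772  0.08100995] [6.69902207 7.72781547 1.36089554] 0.019724881317029846
0.11923403990783311 -95.63565693262112 0.6708287636412227
0.05 [-0.058 -0.016]
0.1 [-0.112 -0.043]
0.15 [-0.164 -0.072]
0.2 [-0.215 -0.103]
0.25 [-0.265 -0.137]
0.3 [-0.312 -0.174]
0.35 [-0.358 -0.213]
0.4 [-0.402 -0.254]
0.45 [-0.444 -0.297]
0.5 [-0.483 -0.342]
0.55 [-0.52  -0.389]
0.6 [-0.555 -0.438]
```

arm_command(
  commands=[
    [-0.06,-0.02,0,0],
    [-0.11,-0.04,0,0],
    [-0.16,-0.07,0,0],
    [-0.22,-0.1,0,0],
    [-0.27,-0.14,0,0],
    [-0.31,-0.17,0,0],
    [-0.36,-0.21,0,0],
    [-0.36,-0.21,0,0],
  ],
)

```text
clock: 13.7
tcp_pos: [0.4833, -0.1354, 0.081]
eef_rot: [0.99, 0.14, 0.006, 0.001]
contact_force: [9.3, 6.3, -1.7]
finger_gap: 0.0203
finger_force: 59.6
```

arm_command(
  commands=[
    [-0.04,-0.04,0,0],
    [-0.08,-0.08,0,0],
    [-0.08,-0.08,0,0],
  ],
)

```text
clock: 14.0
tcp_pos: [0.4735, -0.131, 0.081]
eef_rot: [0.99, 0.14, 0.006, 0.002]
contact_force: [8.4, 2.8, -2.1]
finger_gap: 0.0202
finger_force: 59.4
```

```bash
python3 - <<'E'
from h import *
s=manip.get_state();t=s['tcp_pos'];print(s['clock'],t,s['contact_force'],s['finger_gap'])
C=np.array([.5347,-.0258]);v=t[:2]-C;a=np.arctan2(v[1],v[0]);print(np.hypot(*v),np.degrees(a),np.radians(-57.2)-a)
Rt=R.from_quat(s['eef_rot']).inv()
for x in np.arange(.05,.31,.05):
  b=a-x;print(x.round(2),(Rt.apply(np.array([*(C+.12*np.array([np.cos(b),np.sin(b)])-t[:2]),0]))[:2]*10).round(3))
E
```

```text
14.0 [ 0.47350487 -0.13103147  0.08104954] [ 8.42218588  2.84872342 -2.09500737] 0.020173304355335465
0.12173129191617452 -120.17923461208927 1.0991950043669316
0.05 [-0.028 -0.056]
0.1 [-0.066 -0.103]
0.15 [-0.102 -0.151]
0.2 [-0.135 -0.201]
0.25 [-0.165 -0.252]
0.3 [-0.194 -0.305]
```

arm_command(
  commands=[
    [-0.03,-0.05,0,0],
    [-0.06,-0.09,0,0],
    [-0.06,-0.09,0,0],
    [-0.06,-0.09,0,0],
  ],
)

```text
clock: 14.4
tcp_pos: [0.4649, -0.1262, 0.0811]
eef_rot: [0.99, 0.141, 0.005, 0.003]
contact_force: [6.4, -3.9, -2.7]
finger_gap: 0.02
finger_force: 61.3
```

arm_command(
  commands=[
    [-0.03,-0.05,0,0],
    [-0.03,-0.05,0,0],
    [-0.03,-0.05,0,0],
  ],
)

```text
clock: 14.7
tcp_pos: [0.4603, -0.1233, 0.0811]
eef_rot: [0.99, 0.141, 0.005, 0.004]
contact_force: [4.1, -7.7, -4.5]
finger_gap: 0.02
finger_force: 62.5
```

arm_command(
  commands=[
    [-0.03,-0.05,0,0],
    [-0.03,-0.05,0,0],
    [-0.03,-0.05,0,0],
  ],
)

```text
clock: 15.0
tcp_pos: [0.4562, -0.1208, 0.0811]
eef_rot: [0.99, 0.142, 0.005, 0.006]
contact_force: [4.4, -13.6, -5.8]
finger_gap: 0.0197
finger_force: 63.2
```

arm_command(
  commands=[
    [-0.04,-0.05,0,0],
    [-0.04,-0.05,0,0],
    [-0.04,-0.05,0,0],
  ],
)

```text
clock: 15.3
tcp_pos: [0.456, -0.1205, 0.0813]
eef_rot: [0.99, 0.142, 0.011, 0.011]
contact_force: [19.3, -24.2, -25.5]
finger_gap: 0.0199
finger_force: 62.8
```

```bash
python3 - <<'E'
from h import *
save('top','t8.png');s=manip.get_state();print(s['tcp_pos'],s['contact_force'])
save('side','s8.png');save('wrist','w8.png')
cv2.imwrite('pics/c8.png',np.hstack([cv2.resize(cv2.imread('pics/t8.png')[200:330,310:440],(400,400),interpolation=2),cv2.resize(cv2.imread('pics/w8.png')[50:450,50:450],(400,400))]))
E
```

```text
[ 0.45601379 -0.12051237  0.08126493] [ 20.23751852 -23.13059024 -25.2701788 ]
```

View pics/c8.png

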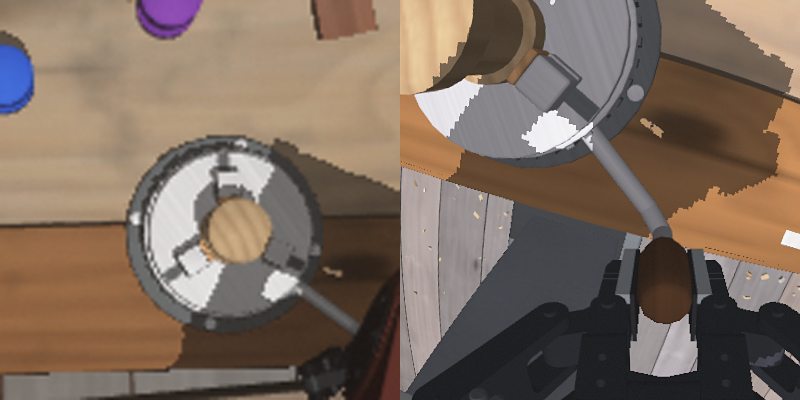

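The arm has stalled at the stop at about 30 N tangential, and the jaws are closed on the upright spool. I'll ease the load, open and lift.

arm_command(
  commands=[
    [0.03,0.04,0,0],
    [0.03,0.04,0,0],
  ],
)

```text
clock: 15.65
tcp_pos: [0.4562, -0.1208, 0.0811]
eef_rot: [0.99, 0.142, 0.006, 0.007]
contact_force: [7.2, -14.5, -9.0]
finger_gap: 0.0206
finger_force: 63.3
```

arm_command(
  commands=[
    [0,0,0,0],
    [0,0,0,0],
    [0,0,0,0],
    [0,0,0,0],
    [0,0,0,0],
  ],
  fingers=0.6,
)

```text
clock: 16.15
tcp_pos: [0.4503, -0.1147, 0.0784]
eef_rot: [0.99, 0.142, -0.0, -0.0]
contact_force: [-0.1, -0.1, 0.1]
finger_gap: 0.0513
finger_force: 0.0
```

arm_command(
  commands=[
    [0,0,-0.2,0],
    [0,0,-0.5,0],
    [0,0,-0.9,0],
    [0,0,-1,0],
    [0,0,-1,0],
    [0,0,-1,0],
  ],
)

```text
clock: 16.75
tcp_pos: [0.4497, -0.1147, 0.1773]
eef_rot: [0.99, 0.142, -0.001, -0.0]
contact_force: [0.8, 0.3, -1.0]
finger_gap: 0.0509
finger_force: 0.0
```

```bash
python3 - <<'E'
from h import *
save('wrist','w9.png');s=manip.get_state();print(s['clock'],s['tcp_pos'],s['contact_force'])
save('side','s9.png')
cv2.imwrite('pics/c9.png',np.hstack([cv2.resize(cv2.imread('pics/w9.png')[50:450,100:500],(400,400)),cv2.resize(cv2.imread('pics/s9.png')[150:280,320:450],(400,400),interpolation=2)]))
print(proj('w9.png',[.456,-.1205,.098]))
E
```

```text
16.8 [ 0.4491928  -0.11446235  0.17650698] [-1.04790433 -0.53174715  0.45516447]
(np.float64(326.57665304153966), np.float64(259.43842806746346))
```

View pics/c9.png

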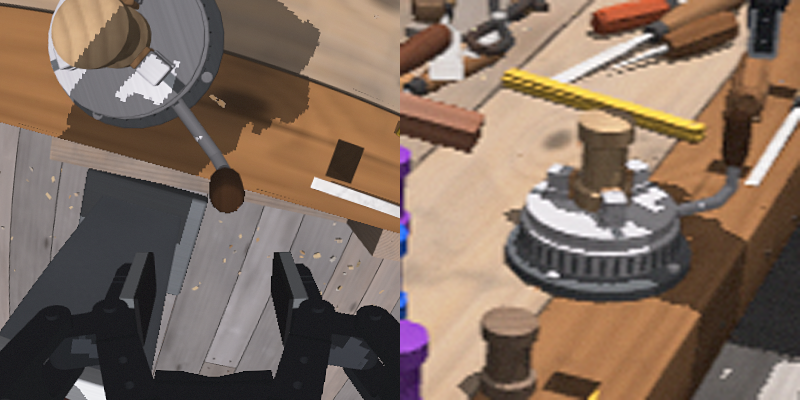

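The spool is upright and gripped, the knob has stayed at the stop, and the hand is clear. Handing in.

```bash
python3 -c "
from rig import manip
print(manip.job_done())"
```

```text
the job is handed in; nothing more can be done
None
```

I stood the tall spool upright in the chuck and swung the bar clockwise until it stalled at its stop. The last images show the jaws closed on the spool and the hand clear. I handed the job in at about 17 s; it returned no verdict, and I did not read the sleeve angle or jaw force directly.

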